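# Draw the middle-size tube insert from under the heater hood and hold it over the light pad

### The job

Swing the hood of the dry-block heater fully open by its handle and leave it open, then draw out the middle-size one of the three tube inserts beneath it and present it over the middle of the light pad, upright and about 15 cm above the bench. Finish while still holding it there in the gripper, without putting it down; leave the other two inserts in their wells and the rest of the bench undisturbed.

Things in the scene. Friction and masses are not known exactly. Their poses are not given: they have to be found in the camera images.
- heater: Dry-block heater, fixed: white housing 180 x 280 mm (x, y), 70 mm tall, dark flat deck on top. Origin: centre of its underside on the bench; x to its back (away from the robot at yaw 0), z up. The deck, 70 mm up, has three wells 14 mm deep, 20 mm in diameter, at x = -5 mm and y = -80, 0, +80 mm, one insert in each. The hood covers deck and inserts.
- hood (a joint): Hinge of the grey opaque hood, rad: 0 shut, 1.7 fully open (stop); its front edge swings up and back. Stiff: it stays at any angle where it is left; lifting takes 3 to 4 N at the handle. Hood 145 mm from hinge to front wall, 260 mm wide; shut, its top is 125 mm above the bench. It begins shut or lifted by up to 0.12 rad.
- hood_hinge (a point): Point on the hood's hinge axis, mid-width: in the heater's frame at x = 70 mm, y = 0, z = 75 mm. The axis runs along the heater's y.
- hood_grip (a point): Grip point of the hood's handle: a black round bar, 16 mm in diameter, sticking out 48 mm from the middle of the hood's front wall (to the heater's -x when shut, upwards when open). On the bar's axis, 15 mm from its free end; when shut, 178 mm in front of the hinge axis and 25 mm above it. Moves with the hood. The bar's sides are free: pinch it from above across the heater's y.
- insert_small_c (a point): Aluminium tube insert, the narrowest of three: upright cylinder 28 mm in diameter, 40 mm tall, open bore from the top (4 mm wall); below it a foot 16 mm in diameter, 12 mm long, standing in one of the wells (which one varies), shoulder on the deck. Point: on the axis half-way up the 28 mm cylinder, 90 mm above the bench at first; z to its top. To free it lift straight up over 12 mm. Up to 160 g.
- insert_mid_c (a point): Aluminium tube insert, THE ONE WANTED, the middle size of three: upright cylinder 38 mm in diameter, 40 mm tall, open bore from the top (4 mm wall); below it a foot 16 mm in diameter, 12 mm long, standing in one of the wells (which one varies), shoulder on the deck. Point: on the axis half-way up the 38 mm cylinder, 90 mm above the bench at first; z to its top. To free it lift straight up over 12 mm. Up to 160 g.
- insert_large_c (a point): Aluminium tube insert, the widest of three: upright cylinder 48 mm in diameter, 40 mm tall, open bore from the top (4 mm wall); below it a foot 16 mm in diameter, 12 mm long, standing in one of the wells (which one varies), shoulder on the deck. Point: on the axis half-way up the 48 mm cylinder, 90 mm above the bench at first; z to its top. To free it lift straight up over 12 mm. Up to 160 g.
- pad_top (a point): Centre of the top face of the light pad: a flat square plate 130 x 130 mm, 12 mm thick, dark rim 9 mm wide and white face, fixed on the bench to the right of the heater.
- tube_rack: Bystander, fixed, left of the heater: yellow tube rack 104 x 204 mm, 57 mm tall, its capped tubes reach 108 mm. Origin: centre of its underside.
- pcr_rack: Bystander, fixed, front left: red rack for small tubes, 80 x 160 x 38 mm (with tubes). Origin: centre of its underside.
- media_bottle: Bystander, loose: glass bottle with blue cap, 64 mm in diameter, 140 mm tall, between heater and light pad. Origin: centre of its underside.
- cup: Bystander, loose: white cup, 66 mm in diameter, 85 mm tall, between heater and light pad, nearer the robot. Origin: centre of its underside.
- tip_box: Bystander, loose: blue pipette-tip box with clear top, 85 x 120 x 79 mm, behind the light pad. Origin: centre of its underside.
- sample_box: Bystander, loose: plain green box 90 x 110 x 50 mm, to the right of the light pad. Origin: centre of its underside.
- pipette: Bystander, loose: black hand pipette lying on the bench in front of the heater, about 215 mm long (from -75 to +140 mm along its x), 18 mm thick. Origin: under its black handle.
- light_pad: The light pad's body, as above; origin: centre of its underside.
- insert_mid: The wanted insert's body; origin: centre of the underside of its foot, 32 mm below insert_mid_c.
Mind the look-alikes: they are no part of the job. Of the things shaped like the light_pad, the dark steel one is meant.

How it is judged:
On the way, in this order (a step that is already met when the one before it is completed fails the run):
1. the hood is swung open (beyond 1.25 rad) (value of joint hood above 1.25 rad), for 0.2 s.
2. the middle-size insert is drawn up out of its well, with the hood open (z of insert_mid_c in the frame of heater above 0.115 m and value of joint hood above 1.25 rad and contact force between insert_mid and the fingers above 0.5 N), for 0.2 s.
At the end, for the whole second after the job is handed in: Hood open beyond 1.25 rad; the middle-size insert held in the fingers at rest, upright within 0.25 rad, its centre within 45 mm of the pad centre seen from above and 100 to 260 mm above the bench, not touching the pad; the other two inserts within 12 mm of their start (value of joint hood above 1.25 rad and horizontal distance between insert_mid_c and pad_top below 0.045 m and height (world z) of insert_mid_c between 0.1 and 0.26 m and angle between insert_mid_c's own z axis and vertical below 0.25 rad and contact force between insert_mid and the fingers above 1 N and linear speed of insert_mid below 0.03 m/s and contact force between insert_mid and light_pad below 0.1 N and distance of each of insert_small_c, insert_large_c from where it was at the start of the episode below 0.012 m); the arm keeps its last pose, push and grip.
It fails at once if another insert is pulled out or displaced (more than 25 mm) (distance of any of insert_small_c, insert_large_c from where it was at the start of the episode above 0.025 m).
It fails at once if a loose bystander is shifted or knocked over (moved more than 25 mm) (distance of any of media_bottle, cup, tip_box, sample_box, pipette from where it was at the start of the episode above 0.025 m or angle between any of media_bottle, cup, tip_box, sample_box, pipette's own z axis and vertical above 0.4 rad).
It also fails if it takes over 61 s, if anything falls off the work surface, if the arm or the gripper's body presses on something with over 40 N, if the wrist force passes 120 N, or if a joint passes its speed limit or range.

### The arm

A 6-joint arm with a two-finger parallel gripper is mounted at the origin on the work surface. World frame = base frame: x ahead of the robot, y to its left, z up, the work surface at z = 0. Lengths are in m, angles in rad, forces in N, time in s.
With the tool pointing down it reaches from about 0.35 to 0.775 m from the base axis. Payload 7.3 kg.
Tool frame: the origin (TCP) lies at the very end of the fingers, on their centre line; the grasp point (between the pads) lies 19 mm behind it (env.tcp_to_grasp is the distance from the TCP to the grasp point, in m); z points along the fingers, y is the line along which they close (so a half turn about z gives the same grasp; the last joint's range is limited). The gripper opens to 92 mm and grips with 3 to 60 N. Pads are 19 mm wide; open, the fingers measure 130 mm over their backs; the gripper's body (75 mm by 190 mm) begins 47 mm behind the grasp point.
Start: joints at [1.122, 0.342, 1.524, -0, 1.275, -0.146], TCP at [0.157, 0.501, 0.227] pointing down, gripper open.
Joint ranges: [-2.53, 2.53], [-0.77, 2.02], [0.04, 2.7], [-1, 4.14], [0.28, 2.66], [-3.11, 3.11]. Speed limits (rad/s): [2.57, 2.57, 3.14, 3.14, 3.14, 3.14].

### API

Orientations are given as a unit quaternion [w, x, y, z].
In Python, from workcell import status, optics, close_job, spotter, env gives the robot as it stands.
- The arm moves only by the shell command python3 -m crank 'ROWS' [OPENING] [FORCE]. ROWS is JSON, one flat list of numbers, 6 for each row, row after row: the shift along the tool's x, y, z in mm, then the turn, a rotation vector about the tool's x, y, z in rad. A call has 1 to 10 rows; each row shifts and turns the commanded pose from where the row before left it, along the tool's axes as they then stand; what a row does not reach is not made up. A row lasts 1/8 s, in which the tool goes at most 62.5 mm and 10.7 degrees, less where a joint would pass 70% of its speed; a pose out of reach is approached as far as the arm can. A call is refused whole if a number of a shift passes 62.5 or a number of a turn 0.188, either way. A call with a gripper value outside its range is refused whole. OPENING is the finger opening in mm, from 0 to 91.8, set as the call begins (- or left out, the last holds). The fingers move at their own pace and stop on an object; FORCE is the grip in N (left out, the last holds). Time passes only in rows, so rows that do not move let the fingers close. It gives the time, the measured TCP pose, the force, the opening and the grip force at its end, in the units of the state.
- status.sense(): the state, without advancing time (a new reading comes with each control period).
- optics.capture(name): name is "side" or "top"; returns the picture (480x640x3 uint8, red, green, blue); there is no depth.
- optics.get_calibration(name): a dict with "fx", "fy", "cx", "cy" (pixels), "R" (3x3) and "t" (3): a world point X has camera coordinates R X + t. Camera axes: x right, y down, z forward; pixel columns grow to the right and rows downward; lengths in m; the calibration is good to about 2 mm. A picture is of the moment at which its call begins. get_calibration takes no time and is no camera call.
- close_job(): hands the job in; it is judged then, once.
Trained networks look in the newest picture that a camera, given by its name, has taken for a name from the list of things; names that differ only in an ending like _2 or _b are one class to them, and where a whole thing is asked for, a point or a joint stands for the part that bears it (a point fixed in the world has none). Each returns a list of dicts, best first, with "conf" (0 to 1); they miss things now and then, are a little off and sometimes report something else, mostly with a low value. They report only what shows in the picture. A call takes as long as a camera call. They do not tell look-alikes from the thing itself.
- spotter.recognise(camera, label): "xyz" ([x, y, z] in m, in the coordinates of the camera as it stood for that picture, good to about 4 mm: the middle of the surface that is visible of it).
- spotter.regions_of(camera, label): "region" (480x640 bool, what is visible of it).
The state is a dict: "t": time; "joint_positions": joint angles; "dq": joint speeds; "joint_torque": joint torques, N m; "position": TCP position; "tcp_rot": TCP orientation; "ft_force": force on the tool from outside, world axes, zero at the start; "wrist_torque": the same for the moment, N m; "grip_width": opening from 0.0 (shut) to 1.0 (fully open); "gripper_force": force on a finger pad.
Only numpy, scipy, OpenCV 4.12 (cv2) and the standard library are available. Lean on these libraries where they do the work, as an engineer would, in place of code of your own. Each camera call takes 0.05 s, during which the arm holds its last target. There are 200 camera calls.

## Working session

There is one attempt and no reset: what is moved stays moved. The work goes in short steps, Python scripts to look and compute and a shell command to move; the robot and the scene stay as the last step left them, time stands still between calls to the robot, and variables do not carry over. Pictures are saved under pics/ and viewed, at most 10 in all, crops included, and the job is handed in when it is done.

```bash
mkdir -p pics; ls; python3 - <<'E'
from workcell import status, optics, spotter, env
import cv2, numpy as np
s=status.sense(); print({k:np.round(v,3) for k,v in s.items()})
for c in("side","top"):
    im=optics.capture(c); cv2.imwrite(f"pics/{c}0.png",im[:,:,::-1])
    k=optics.get_calibration(c); print(c,{a:np.round(b,3).tolist() for a,b in k.items()})
    R=np.array(k["R"]);t=np.array(k["t"])
    for l in ["heater","hood_grip","hood","light_pad","media_bottle","cup","tip_box","sample_box","pipette","tube_rack"]:
        for d in spotter.recognise(c,l)[:3]:
            X=R.T@(np.array(d["xyz"])-t); print(l,round(d["conf"],2),np.round(X,3))
E
```

```text
pics
{'t': np.float64(0.0), 'joint_positions': array([ 1.122,  0.343,  1.525,  0.   ,  1.275, -0.146]), 'dq': array([-0.   ,  0.001, -0.   ,  0.001,  0.001,  0.001]), 'joint_torque': array([ 1.0000e-03, -4.3124e+01, -2.4422e+01,  7.2000e-02,  5.6000e-02,
       -0.0000e+00]), 'position': array([0.156, 0.501, 0.226]), 'tcp_rot': array([-0.   ,  0.151,  0.989, -0.001]), 'ft_force': array([0.129, 0.368, 0.313]), 'wrist_torque': array([-0.018,  0.051,  0.018]), 'gripper_force': np.float64(0.0), 'grip_width': np.float64(0.999)}
side {'fx': 594.147, 'fy': 594.147, 'cx': 315.224, 'cy': 236.287, 'R': [[0.89, -0.455, -0.007], [-0.317, -0.609, -0.727], [0.327, 0.65, -0.686]], 't': [-0.446, 0.193, 1.547]}
heater 0.68 [0.526 0.094 0.117]
hood_grip 0.86 [0.541 0.127 0.133]
hood 0.79 [0.538 0.124 0.126]
light_pad 0.95 [ 0.482 -0.359  0.016]
light_pad 0.79 [ 0.347 -0.58   0.011]
light_pad 0.77 [ 0.284 -0.374  0.014]
media_bottle 0.73 [ 0.672 -0.195  0.081]
cup 0.97 [ 0.391 -0.19   0.056]
tip_box 0.86 [ 0.685 -0.386  0.076]
sample_box 0.79 [ 0.526 -0.558  0.051]
sample_box 0.68 [0.464 0.466 0.055]
pipette 0.71 [0.343 0.021 0.013]
tube_rack 0.65 [0.463 0.463 0.056]
top {'fx': 453.317, 'fy': 453.317, 'cx': 322.388, 'cy': 240.121, 'R': [[0.022, -1.0, 0.007], [-0.985, -0.023, -0.172], [0.172, -0.003, -0.985]], 't': [-0.063, 0.474, 1.251]}
heater 0.8 [0.534 0.152 0.125]
hood_grip 0.85 [0.546 0.157 0.127]
hood_grip 0.23 [0.253 0.37  0.026]
hood 0.55 [0.547 0.156 0.126]
light_pad 0.91 [ 0.345 -0.57   0.012]
light_pad 0.75 [ 0.483 -0.351  0.011]
light_pad 0.75 [ 0.292 -0.369  0.009]
media_bottle 0.67 [ 0.677 -0.176  0.1  ]
cup 0.59 [ 0.397 -0.187  0.034]
cup 0.19 [ 0.674 -0.174  0.099]
tip_box 0.86 [ 0.691 -0.359  0.083]
sample_box 0.9 [ 0.528 -0.538  0.053]
sample_box 0.18 [0.348 0.034 0.018]
pipette 0.88 [0.347 0.035 0.015]
tube_rack 0.95 [0.47  0.507 0.059]
```

View pics/side0.png

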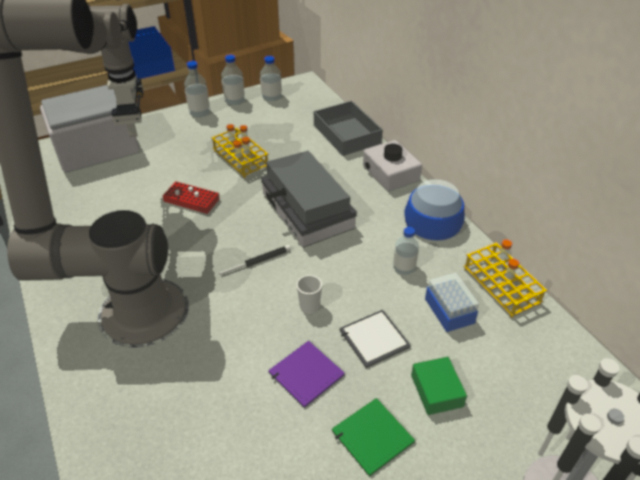

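View pics/top0.png

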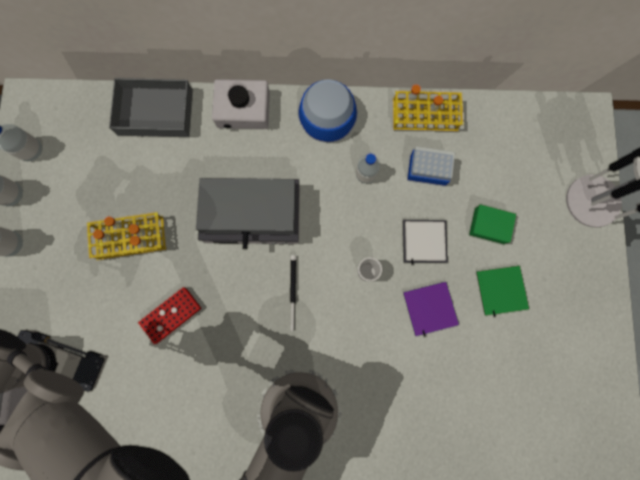

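Pictures: the hood is at top (248,208) and side (308,187), with the black handle at top (246,241). The pad candidates are the white-faced, dark-rimmed one at top (425,241) / side (375,338), the purple one at (431,309) and the green one at (503,290). I choose the white-faced, dark-rimmed one. For the handle, the only rivals are the black knob on the pinkish box at (238,97) and the pipette at (293,280). Next is a close crop.

```bash
python3 - <<'E'
import cv2,numpy as np
a=cv2.imread("pics/top0.png")[165:255,185:310]; b=cv2.imread("pics/side0.png")[140:250,250:370]
a=cv2.resize(a,(750,540)[:2],interpolation=cv2.INTER_CUBIC)
b=cv2.resize(b,None,fx=5,fy=5,interpolation=cv2.INTER_CUBIC)
cv2.imwrite("pics/ct.png",a);cv2.imwrite("pics/cs.png",b)
E
```

```text
(no output)
```

View pics/ct.png

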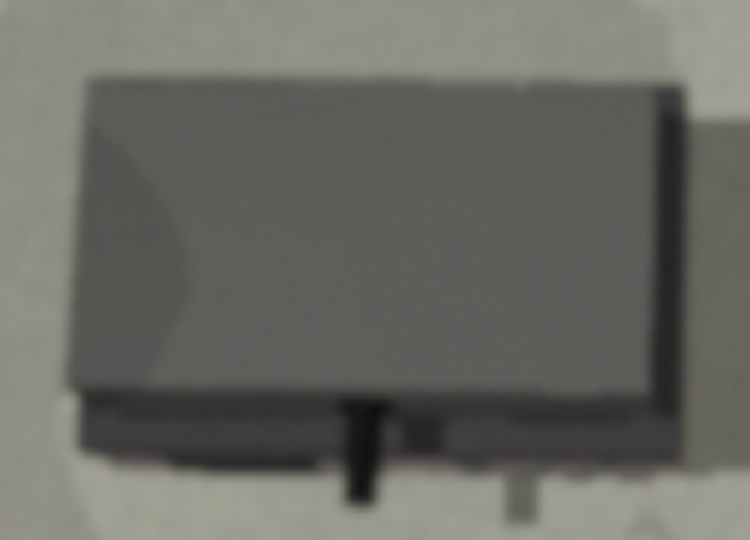

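View pics/cs.png

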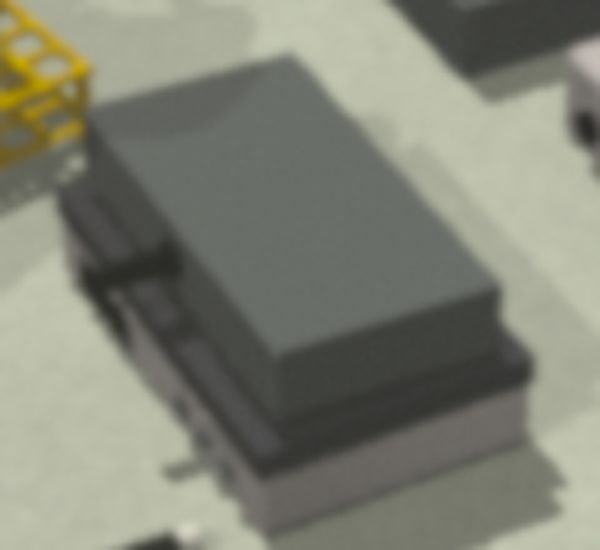

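```bash
cat > h.py <<'E'
import numpy as np
from workcell import optics
K={c:{k:np.array(v) for k,v in optics.get_calibration(c).items()} for c in("top","side")}
def proj(c,X):
    k=K[c];p=k["R"]@np.asarray(X)+k["t"];return np.array([k["fx"]*p[0]/p[2]+k["cx"],k["fy"]*p[1]/p[2]+k["cy"]])
def back(c,uv,z):
    k=K[c];d=k["R"].T@np.array([(uv[0]-k["cx"])/k["fx"],(uv[1]-k["cy"])/k["fy"],1]);o=-k["R"].T@k["t"];return o+d*(z-o[2])/d[2]
def hw(p,X):
    c,s=np.cos(p[2]),np.sin(p[2]);return np.array([p[0]+c*X[0]-s*X[1],p[1]+s*X[0]+c*X[1],X[2]])
def hood(a,X): # X = forward dist from hinge, y, up
    c,s=np.cos(a),np.sin(a);return np.array([.07-(X[0]*c-X[2]*s),X[1],.075+X[0]*s+X[2]*c])
E
python3 - <<'E'
from h import *
from scipy.optimize import least_squares
H={"BL":(0,.13,.05),"BR":(0,-.13,.05),"FL":(.145,.13,.05),"FR":(.145,-.13,.05),"tip":(.193,0,.025)}
D={"dFL":(-.09,.14,.07),"dFR":(-.09,-.14,.07),"dBR":(.09,-.14,.07)}
T={"BL":(90,78),"BR":(657,85),"FL":(72,392),"FR":(650,398),"tip":(360,497),"dFL":(80,450),"dFR":(684,458)}
S={"BL":(290,52),"FL":(88,110),"FR":(280,352),"BR":(500,290),"tip":(85,272),"dFR":(265,470),"dBR":(532,375)}
obs=[("top",n,np.array(v)/6+(185,165)) for n,v in T.items()]+[("side",n,np.array(v)/5+(250,140)) for n,v in S.items()]
f=lambda p:np.concatenate([proj(c,hw(p,hood(p[3],H[n]) if n in H else D[n]))-uv for c,n,uv in obs])
r=least_squares(f,[.55,.15,0,.05],loss="soft_l1",f_scale=1.)
print(r.x); 
for o,e in zip(obs,f(r.x).reshape(-1,2)):print(o[0],o[1],e.round(1))
p=r.x;print("hinge",hw(p,(.07,0,.075)),"grip",hw(p,hood(p[3],(.178,0,.025))))
print("pad",back("top",(425.5,241),.012),back("side",(375,338),.012))
E
```

```text
[0.55259749 0.15399255 0.01102163 0.06004888]
top BL [0.1 0.1]
top BR [1.1 0.2]
top FL [-0.9 -0.7]
top FR [ 1.  -0.5]
top tip [0.8 2.1]
top dFL [-0.1  0.5]
top dFR [-0.   0.4]
side BL [ 0.7 -0.3]
side FL [-1.5 -1.2]
side FR [-0.9  0.1]
side BR [ 0.7 -1. ]
side tip [2.5 1.1]
side dFR [-1.7 -2.2]
side dBR [ 0.5 -3.2]
hinge [0.62259324 0.15476405 0.075     ] grip [0.44642508 0.15282231 0.11063722]
pad [ 0.48480802 -0.3531338   0.012     ] [ 0.4823752 -0.3592067  0.012    ]
```

The hood fit is consistent to about 1–2 px: hood angle 0.06 rad, grip at (0.446, 0.153, 0.111), yaw 0.011. The pad centre, (0.484, -0.355), agrees between the two cameras. I'll move above the handle now.

```bash
cat >> h.py <<'E'
def togo(xyz,yaw=0.011):
    """shift (mm) and turn in tool axes to TCP xyz, pointing down, closing line at yaw from world y"""
    from workcell import status
    from scipy.spatial.transform import Rotation as Ro
    s=status.sense();q=s["tcp_rot"];R=Ro.from_quat([q[1],q[2],q[3],q[0]])
    c,n=np.cos(yaw),np.sin(yaw);W=Ro.from_matrix(np.array([[-c,-n,0],[-n,c,0],[0,0,-1]]))
    print("t",round(s["t"],2),"pos",np.round(s["position"],4),"F",np.round(s["ft_force"],1),"grip",round(s["grip_width"]*91.8,1),round(s["gripper_force"],1))
    d=np.asarray(xyz)-s["position"]
    print("shift",(1000*R.inv().apply(d)).round(1),"turn",(R.inv()*W).as_rotvec().round(3),"shift in final axes",(1000*W.inv().apply(d)).round(1))
E
python3 -m crank '[0,0,0,0,0,-0.158, 0,0,0,0,0,-0.157, -36,-44,0,0,0,0, -36,-44,0,0,0,0, -36,-44,0,0,0,0, -36,-44,0,0,0,0, -36,-44,0,0,0,0, -36,-44,0,0,0,0, -36,-44,0,0,0,0, -34,-43,0,0,0,0]' 60
python3 -c "from h import *;togo((.446,.153,.092))"
```

```text
t: 2.35
position: [0.4479, 0.152, 0.227]
tcp_rot: [0.0, -0.006, 1.0, 0.0]
ft_force: [1.1, 0.3, 0.0]
grip_width: 0.652
gripper_force: 0.0
t 2.35 pos [0.4479 0.152  0.227 ] F [1.1 0.3 0. ] grip 59.9 0.0
shift [  2.   1. 135.] turn [0.    0.001 0.001] shift in final axes [  1.9   1.  135. ]
```

```bash
python3 -m crank '[2,1,35,0,0,0, 0,0,35,0,0,0, 0,0,35,0,0,0, 0,0,20,0,0,0, 0,0,10,0,0,0, 0,0,0,0,0,0]'
python3 -m crank '[0,0,0,0,0,0,0,0,0,0,0,0,0,0,0,0,0,0,0,0,0,0,0,0,0,0,0,0,0,0,0,0,0,0,0,0]' 0 20
python3 - <<'E'
from h import *
import cv2
togo((.446,.153,.092))
a=optics.capture("top")[150:270,180:320,::-1];b=optics.capture("side")[110:230,220:360,::-1]
cv2.imwrite("pics/g1.png",cv2.resize(np.vstack([a,b]),None,fx=2.5,fy=2.5,interpolation=cv2.INTER_CUBIC))
E
```

```text
t: 3.1
position: [0.4447, 0.1546, 0.0916]
tcp_rot: [-0.0, -0.006, 1.0, -0.0]
ft_force: [0.5, 0.4, 1.3]
grip_width: 0.651
gripper_force: 0.0
t: 3.85
position: [0.4448, 0.1548, 0.0918]
tcp_rot: [0.0, -0.006, 1.0, 0.0]
ft_force: [-0.9, 1.0, 1.0]
grip_width: 0.165
gripper_force: 20.0
t 3.85 pos [0.4448 0.1548 0.0918] F [-0.9  1.   1. ] grip 15.2 20.0
shift [-1.1 -1.8 -0.2] turn [0.    0.    0.001] shift in final axes [-1.1 -1.8 -0.2]
```

View pics/g1.png

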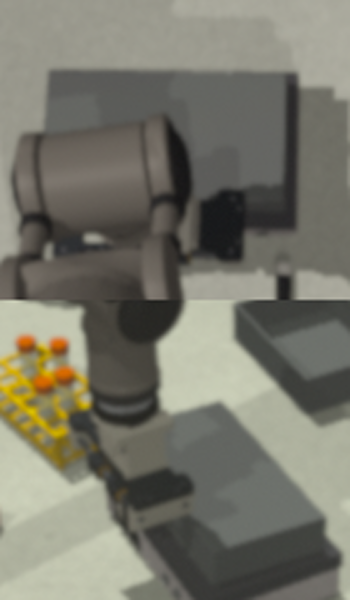

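The gripper is holding the handle: opening is 15 mm on the 16 mm bar, and the picture shows the fingers at the front wall's middle. Next I'll work out the arc.

```bash
python3 - <<'E'
import numpy as np
x0,z0=.6226,.075;g=np.array([.4448,.1108]);r=np.hypot(g[0]-x0,g[1]-z0);p=np.arctan2(g[1]-z0,x0-g[0]);print(r,p)
a=p+np.arange(0,17)*0.1
P=np.c_[x0-r*np.cos(a),z0+r*np.sin(a)]*1000
print((-np.diff(P,axis=0)).round(1).tolist())
E
```

```text
0.18136835446130073 0.19869313697630517
[[-4.5, -17.6], [-6.2, -17.0], [-7.9, -16.3], [-9.5, -15.5], [-11.0, -14.4], [-12.3, -13.3], [-13.6, -12.0], [-14.7, -10.6], [-15.7, -9.0], [-16.5, -7.4], [-17.2, -5.7], [-17.7, -4.0], [-18.0, -2.2], [-18.1, -0.4], [-18.1, 1.4], [-17.8, 3.2]]
```

```bash
python3 -m crank '[-4.5,0,-17.6,0,0,0, -6.2,0,-17,0,0,0, -7.9,0,-16.3,0,0,0, -9.5,0,-15.5,0,0,0, -11,0,-14.4,0,0,0, -12.3,0,-13.3,0,0,0, -13.6,0,-12,0,0,0, -14.7,0,-10.6,0,0,0]'
python3 -c "from h import *;togo((.5345,.1548,.2085))"
```

```text
t: 4.95
position: [0.5228, 0.1558, 0.2081]
tcp_rot: [-0.003, -0.006, 1.0, 0.0]
ft_force: [-3.5, 1.9, -1.2]
grip_width: 0.168
gripper_force: 20.0
t 4.95 pos [0.5228 0.1558 0.2081] F [-3.5  1.9 -1.2] grip 15.4 20.0
shift [-11.7  -1.2  -0.4] turn [ 0.    -0.005  0.002] shift in final axes [-11.7  -1.1  -0.4]
```

```bash
python3 -m crank '[-15.7,0,-9,0,0,0, -16.5,0,-7.4,0,0,0, -17.2,0,-5.7,0,0,0, -17.7,0,-4,0,0,0, -18,0,-2.2,0,0,0, -18.1,0,-0.4,0,0,0, -18.1,0,1.4,0,0,0, -16,0,3.2,0,0,0, 0,0,0,0,0,0]'
python3 - <<'E'
from h import *
import cv2
togo((.66,.1548,.24))
a=optics.capture("top")[120:290,170:370,::-1];b=optics.capture("side")[60:260,200:400,::-1]
b=b[:170]
cv2.imwrite("pics/g2.png",cv2.resize(np.hstack([a,b]),None,fx=2,fy=2,interpolation=cv2.INTER_CUBIC))
E
```

```text
t: 6.08
position: [0.6639, 0.1577, 0.2342]
tcp_rot: [0.003, -0.006, 1.0, 0.001]
ft_force: [3.4, 2.1, 7.2]
grip_width: 0.168
gripper_force: 20.0
t 6.08 pos [0.6639 0.1577 0.2342] F [3.4 2.1 7.2] grip 15.4 20.0
shift [ 3.9 -2.8 -5.8] turn [0.001 0.005 0.001] shift in final axes [ 3.9 -2.9 -5.8]
```

View pics/g2.png

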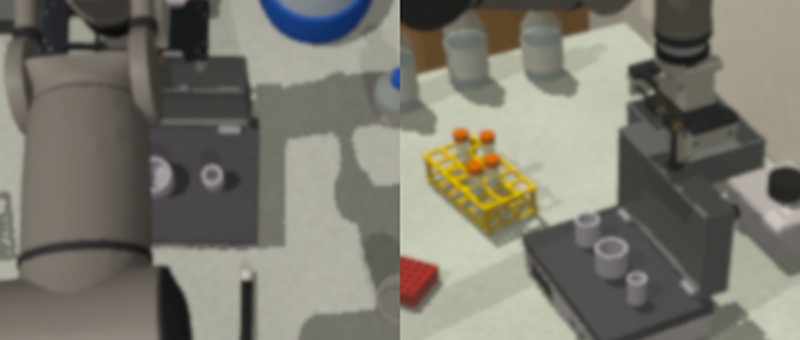

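Hood is open, at about 1.6 rad by pose. In the side view the inserts are at left (587,228), medium-sized; middle (611,255), widest; and right (637,288), narrowest. I'll release, rise and measure them.

```bash
python3 -m crank '[0,0,0,0,0,0, 0,0,0,0,0,0, 0,0,0,0,0,0, 0,0,-20,0,0,0, 0,0,-30,0,0,0, 0,0,-30,0,0,0, 0,-20,-10,0,0,0, 0,-40,0,0,0,0, 0,-50,0,0,0,0, 0,-50,0,0,0,0]' 56
python3 -m crank '[0,-50,0,0,0,0, 0,0,0,0,0,0]'
python3 - <<'E'
from h import *
from workcell import spotter
import cv2
togo((.547,.234,.3))
T=optics.capture("top");S=optics.capture("side")
for c in("top","side"):
  for l in("insert_small_c","insert_mid_c","insert_large_c"):
    for d in spotter.recognise(c,l)[:3]:
      k=K[c];X=k["R"].T@(np.array(d["xyz"])-k["t"]);print(c,l,round(d["conf"],2),X.round(3),proj(c,X).round())
a=T[160:260,180:320,::-1];b=S[120:220,240:380,::-1]
cv2.imwrite("pics/g3.png",cv2.resize(np.vstack([a,b]),None,fx=3,fy=3,interpolation=cv2.INTER_CUBIC))
E
```

```text
t: 7.42
position: [0.663, -0.0055, 0.3212]
tcp_rot: [-0.001, -0.006, 1.0, -0.0]
ft_force: [1.0, -0.2, -0.6]
grip_width: 0.612
gripper_force: 0.0
t: 7.68
position: [0.6635, -0.0581, 0.3208]
tcp_rot: [-0.001, -0.003, 1.0, -0.0]
ft_force: [0.3, 0.1, -0.6]
grip_width: 0.611
gripper_force: 0.0
t 7.67 pos [ 0.6635 -0.0581  0.3208] F [ 0.3  0.1 -0.6] grip 56.1 0.0
shift [114.7 292.8  20.9] turn [-0.001 -0.003 -0.005] shift in final axes [113.3 293.3  20.8]
top insert_mid_c 0.63 [0.552 0.237 0.089] [219. 207.]
top insert_large_c 0.84 [0.553 0.159 0.091] [247. 208.]
top insert_large_c 0.5 [0.23  0.397 0.027] [159. 324.]
side insert_small_c 0.58 [0.548 0.069 0.096] [319. 204.]
side insert_mid_c 0.74 [0.548 0.225 0.097] [295. 175.]
side insert_large_c 0.84 [0.542 0.148 0.097] [305. 189.]
```

View pics/g3.png

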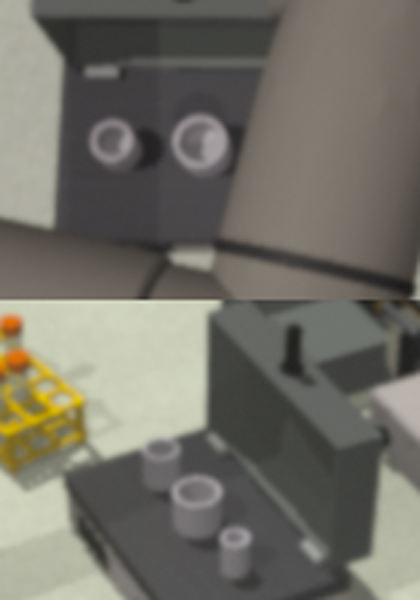

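The wanted insert is the left one: its rim is at top (217,207) and side (293,170), wider than the right one and narrower than the middle one. The hood stands open.

```bash
python3 - <<'E'
from h import *
m=back("top",(217.5,207),.11);n=back("side",(293.3,169.7),.11);print(m,n,hw((.5526,.154,.011),(-.005,.08,.11)))
togo((.547,.234,.3))
E
```

```text
[0.54810012 0.23603229 0.11      ] [0.54617855 0.23375296 0.11      ] [0.54672032 0.23394016 0.11      ]
t 8.07 pos [ 0.6643 -0.0516  0.3225] F [ 1.1 -0.9  0.5] grip 55.9 0.0
shift [113.4 287.2  22.5] turn [0.    0.    0.003] shift in final axes [114.2 286.9  22.5]
```

```bash
python3 -m crank '[38,0,0,0,0,0, 38,30,0,0,0,0, 38,45,0,0,0,0, 0,50,0,0,0,0, 0,50,0,0,0,0, 0,50,0,0,0,0, 0,45,0,0,0,0, 0,17,22,0,0,0, 0,0,0,0,0,0]' 56
python3 -c "from h import *;togo((.547,.2345,.16))"
```

```text
t: 9.2
position: [0.5456, 0.2343, 0.2989]
tcp_rot: [-0.002, -0.008, 1.0, -0.0]
ft_force: [0.3, -0.1, 0.7]
grip_width: 0.609
gripper_force: 0.0
t 9.2 pos [0.5456 0.2343 0.2989] F [ 0.3 -0.1  0.7] grip 55.9 0.0
shift [ -1.9   0.3 138.9] turn [-0.001 -0.003  0.004] shift in final axes [-1.400e+00  1.000e-01  1.389e+02]
```

```bash
python3 -m crank '[-1,0,35,0,0,0, 0,0,35,0,0,0, 0,0,35,0,0,0, 0,0,34,0,0,0, 0,0,20,0,0,0, 0,0,20,0,0,0, 0,0,20,0,0,0, 0,0,15,0,0,0, 0,0,5,0,0,0, 0,0,0,0,0,0]'
python3 -c "from h import *;togo((.547,.2345,.080))"
```

```text
t: 10.45
position: [0.5481, 0.2328, 0.0819]
tcp_rot: [0.0, -0.006, 1.0, 0.0]
ft_force: [-0.0, -0.6, 0.2]
grip_width: 0.611
gripper_force: 0.0
t 10.45 pos [0.5481 0.2328 0.0819] F [-0.  -0.6  0.2] grip 56.1 0.0
shift [1.1 1.7 1.9] turn [0.    0.    0.001] shift in final axes [1.1 1.7 1.9]
```

```bash
python3 -m crank '[1,1.5,0,0,0,0, 0,0,0,0,0,0, 0,0,0,0,0,0, 0,0,0,0,0,0, 0,0,0,0,0,0]' 30 20
python3 -m crank '[0,0,-5,0,0,0, 0,0,-10,0,0,0, 0,0,-15,0,0,0, 0,0,-20,0,0,0, 0,0,-30,0,0,0, 0,0,-30,0,0,0, 0,0,-30,0,0,0, 0,0,0,0,0,0, 0,0,0,0,0,0]'
python3 - <<'E'
from h import *
import cv2
togo((.46,-.356,.24))
b=optics.capture("side")[60:260,200:400,::-1]
cv2.imwrite("pics/g4.png",cv2.resize(b,None,fx=2.5,fy=2.5,interpolation=cv2.INTER_CUBIC))
E
```

```text
t: 11.08
position: [0.5471, 0.2347, 0.0821]
tcp_rot: [0.0, -0.006, 1.0, 0.0]
ft_force: [-1.3, 1.0, 6.2]
grip_width: 0.412
gripper_force: 20.0
t: 12.2
position: [0.5463, 0.2342, 0.221]
tcp_rot: [-0.001, -0.006, 1.0, -0.0]
ft_force: [-1.0, -1.2, -1.4]
grip_width: 0.412
gripper_force: 20.0
t 12.2 pos [0.5463 0.2342 0.221 ] F [-1.  -1.2 -1.4] grip 37.8 20.0
shift [  93.5 -589.1  -18.8] turn [-0.    -0.001  0.001] shift in final axes [  92.8 -589.2  -19. ]
```

View pics/g4.png

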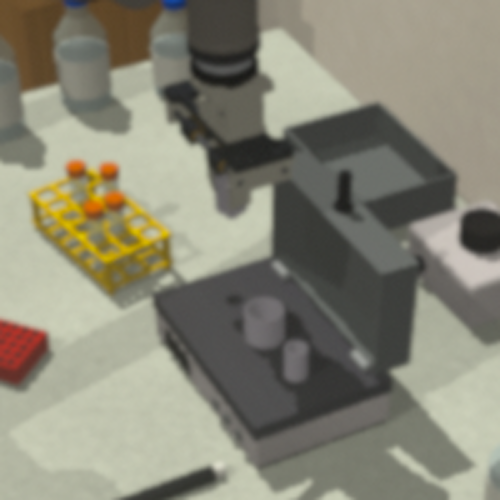

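The insert is held (37.8 mm opening), clear of its well. The other two are still in their wells and the hood is open. Carrying it to the pad.

```bash
python3 -m crank '[5,-30,-5,0,0,0, 10,-49,-5,0,0,0, 10,-49,-5,0,0,0, 10,-49,-3,0,0,0, 8,-49,0,0,0,0, 6,-49,0,0,0,0, 5,-49,0,0,0,0, 5,-49,0,0,0,0, 5,-49,0,0,0,0, 5,-49,0,0,0,0]'
python3 -m crank '[0,-49,0,0,0,0, 0,-40,0,0,0,0, 0,-20,0,0,0,0, 0,-5,0,0,0,0, 0,0,0,0,0,0]'
python3 -c "from h import *;togo((.4835,-.356,.142))"
```

```text
t: 13.5
position: [0.4827, -0.2387, 0.2382]
tcp_rot: [-0.001, -0.006, 1.0, 0.001]
ft_force: [0.6, 0.1, -1.7]
grip_width: 0.409
gripper_force: 20.0
t: 14.12
position: [0.4851, -0.3503, 0.2391]
tcp_rot: [-0.0, -0.006, 1.0, 0.001]
ft_force: [0.4, 1.0, -0.3]
grip_width: 0.412
gripper_force: 20.0
t 14.12 pos [ 0.4851 -0.3503  0.2391] F [ 0.4  1.  -0.3] grip 37.8 20.0
shift [ 1.6 -5.8 97.1] turn [ 0.001 -0.001  0.002] shift in final axes [ 1.6 -5.7 97.1]
```

```bash
python3 -m crank '[1.5,-5,25,0,0,0, 0,0,25,0,0,0, 0,0,25,0,0,0, 0,0,15,0,0,0, 0,0,7,0,0,0, 0,0,0,0,0,0, 0,0,0,0,0,0, 0,0,0,0,0,0, 0,0,0,0,0,0]'
python3 - <<'E'
from h import *
import cv2
togo((.4835,-.356,.142))
b=optics.capture("side")[:,:,::-1]
cv2.imwrite("pics/g5.png",b); print(proj("side",(.4835,-.356,.15)))
E
```

```text
t: 15.25
position: [0.4836, -0.3566, 0.1429]
tcp_rot: [0.0, -0.006, 1.0, -0.0]
ft_force: [-0.4, -0.6, -1.1]
grip_width: 0.411
gripper_force: 20.0
t 15.25 pos [ 0.4836 -0.3566  0.1429] F [-0.4 -0.6 -1.1] grip 37.7 20.0
shift [0.1 0.6 0.9] turn [-0.     0.001  0.001] shift in final axes [0.1 0.6 0.9]
[378.41148589 300.33248593]
```

View pics/g5.png

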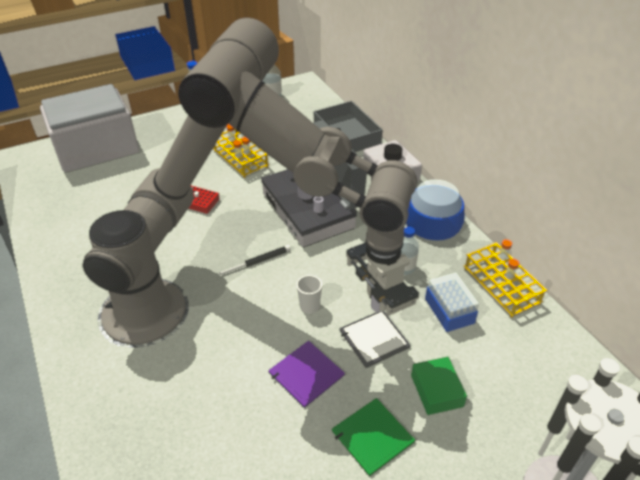

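The insert is held upright over the white pad at about (378,300). The cup, bottle, boxes and pipette are where they were, and the hood is open. Handing in.

```bash
python3 -c "
from workcell import close_job
print(close_job())"
```

```text
the job is handed in; nothing more can be done
None
```

I handed in the job with the hood swung open (about 1.6 rad) and the middle-size insert held upright over the white light pad, its centre about 15 cm above the bench; the other two inserts and the rest of the bench looked undisturbed, and no verdict was returned.

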